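# Change over the tofu pans

## Task

Serving moves from the open tofu pan to the covered one: fold the open pan's hinged half-lid back over so that it covers the pan fully, and fold the covered pan's hinged half-lid right over its hinge until it lies flat on the fixed half. Push the leaves over with the fingertips, never pinching them, and do not slam them; leave everything else on the counter where it is.

Things in the scene. Friction and masses are not known exactly. Their poses are not given: they have to be found in the camera images.
- used_lid (a joint): angle of the used pan's hinged half-lid (leaf), rad: 0 = flat on the pan, covering its left half; 1.57 = upright; 3.14 = folded over, flat on the fixed half. It starts open, between about 2.35 and 3.1. Two last blocks of tofu inside. The hinge is stiff (0.17 N m friction, leaf 130 g): the leaf stays where it is left, never falls by itself, and needs about 2 N upwards at its lip to start moving.
- used_spine (a point): middle of the used lid's hinge pin, on its axis, 89.5 mm above the counter, fixed to the pan. x along the pin, y to the side that the leaf covers when closed (left), z up. The leaf points from the pin along cos(angle) y + sin(angle) z; it is 4 mm thick, its faces 0.5 and 4.5 mm from the axis (below it at angle 0, above it at 3.14).
- used_lip (a point): middle of the outer end of the used leaf's finger lip, 158 mm from the pin; moves with the leaf, y outward, x along the pin. White leaf: 158 mm along the pin, 135 mm out from it; the lip is an 80 mm wide tongue from 135 to 158 mm. A 6 mm bead under the leaf ends 112 mm from the pin. Flat on either side, the lip overhangs the stand by 20 mm, free beneath.
- fresh_lid (a joint): angle of the fresh pan's hinged half-lid (leaf), rad: 0 = flat on the pan, covering its left half; 1.57 = upright; 3.14 = folded over, flat on the fixed half. It starts closed (0 to 0.03). Full of tofu. The hinge is stiff (0.17 N m friction, leaf 130 g): the leaf stays where it is left, never falls by itself, and needs about 2 N upwards at its lip to start moving.
- fresh_spine (a point): middle of the fresh lid's hinge pin, on its axis, 89.5 mm above the counter, fixed to the pan. x along the pin, y to the side that the leaf covers when closed (left), z up. The leaf points from the pin along cos(angle) y + sin(angle) z; it is 4 mm thick, its faces 0.5 and 4.5 mm from the axis (below it at angle 0, above it at 3.14).
- fresh_lip (a point): middle of the outer end of the fresh leaf's finger lip, 158 mm from the pin; moves with the leaf, y outward, x along the pin. White leaf: 158 mm along the pin, 135 mm out from it; the lip is an 80 mm wide tongue from 135 to 158 mm. A 6 mm bead under the leaf ends 112 mm from the pin. Flat on either side, the lip overhangs the stand by 20 mm, free beneath.
- stand: steel countertop stand, 372 mm (x) by 277 mm (y), 83 mm high, with two steel pans dropped in side by side, each 162 by 265 mm, 176 mm apart along the stand's x; which of the two is the nearer one varies. Origin: on the counter under its centre; y to the left. Fixed to the counter, as are the pans.
- dish: small white ceramic bowl, 92 mm across, 40 mm high, standing to the left of the stand. Origin: centre of its underside. Leave alone
- jar: low amber glass jar with a steel cap, 60 mm across, 68 mm high, standing to the right of the stand. Origin: centre of its underside. Leave alone
- ladle: long serving spoon with a wooden handle, about 270 mm, lying on the counter well to the right of the stand. Leave alone
- sauce: green glass bottle, 54 mm across, 150 mm high, well to the right of the stand, towards its far end. Origin: centre of its underside. Leave alone
- tumbler: steel cup, 72 mm across, 90 mm high, to the left of the stand's near end. Origin: centre of its underside. Leave alone
- cleaver: cleaver lying flat on the wooden chopping board to the left, about 300 mm long. Leave alone

How it is judged (in metres and radians):
At the end, for the whole second after the job is handed in: the leaf of the pan that was open lies flat on its pan and the leaf of the pan that was covered lies flat on its fixed half, each within 0.08 rad (about 12 mm at the lip) and at rest; the other things on the counter are within 25 mm of where they stood (value of joint used_lid below 0.08 rad and value of joint fresh_lid above 3.0616 rad and velocity of joint used_lid between -0.05 and 0.05 rad/s and velocity of joint fresh_lid between -0.05 and 0.05 rad/s and distance of each of dish, jar, ladle, sauce, tumbler, cleaver from where it was at the start of the episode below 0.025 m); the robot touches nothing.
It fails at once if a leaf is pinched between the fingers ((x of the grasp point in the frame of used_lip between -0.085 and 0.085 m and y of the grasp point in the frame of used_lip between -0.15 and 0.007 m and z of the grasp point in the frame of used_lip between -0.004 and 0.004 m and contact force between the fingers and used_lid above 1 N) or (x of the grasp point in the frame of fresh_lip between -0.085 and 0.085 m and y of the grasp point in the frame of fresh_lip between -0.15 and 0.007 m and z of the grasp point in the frame of fresh_lip between -0.004 and 0.004 m and contact force between the fingers and fresh_lid above 1 N)).
It fails at once if a leaf is slammed (turns faster than 6 rad/s) (velocity of joint any of used_lid, fresh_lid above 6 rad/s or velocity of joint any of used_lid, fresh_lid below -6 rad/s).
It fails at once if something else on the counter is moved by more than 25 mm (distance of any of dish, jar, ladle, sauce, tumbler, cleaver from where it was at the start of the episode above 0.025 m).
It also fails if it takes over 51 s, if anything falls off the work surface, if the arm or the gripper's body presses on something with over 40 N, if the wrist force passes 120 N, or if a joint passes its speed limit or range.

## Robot

A 6-joint arm with a two-finger parallel gripper is mounted at the origin on the work surface. World frame = base frame: x ahead of the robot, y to its left, z up, the work surface at z = 0. Lengths are in mm, angles in rad, forces in N, time in s.
With the tool pointing down it reaches from about 350 to 800 mm from the base axis. Payload 7.3 kg.
Tool frame: the origin (TCP) lies between the finger pads; the fingertips stand 22 mm ahead of it and the grasp point (between the pads) lies 3 mm ahead of it (robot.finger_overhang is the distance from the TCP to the fingertips, in mm); z points along the fingers, x is the direction in which the jaws open and shut, and the axes are right-handed (so a half turn about z gives the same grasp; the last joint's range is limited). The gripper opens to 85 mm and grips with 20 to 120 N. Pads are 22 mm wide; open, the fingers measure 114 mm over their backs; the gripper's body (76 mm by 85 mm) begins 54 mm behind the grasp point. The pads swing forward as they close: fully open they stand 13 mm farther back than shut.
Start: joints at [-1.49, 0.342, 1.524, -0, 1.275, -0.146], TCP at [118.073, -511.567, 253.322] pointing down, gripper open.
Joint ranges: [-2.53, 2.53], [-0.77, 2.02], [0.04, 2.7], [-1, 4.14], [0.28, 2.66], [-3.11, 3.11]. Speed limits (rad/s): [2.57, 2.57, 3.14, 3.14, 3.14, 3.14].

## Interface

Orientations are given as a unit quaternion [x, y, z, w].
In Python, from station import robot, imaging gives the robot as it stands.
- The arm moves only by the shell command python3 -m creep 'ROWS' [OPENING] [FORCE]. ROWS is JSON, a list of rows, each a list of 4 numbers: the shift along the tool's x, y, z in m, then the turn about the tool's z in degrees. A call has 1 to 5 rows; each row shifts and turns the commanded pose from where the row before left it, along the tool's axes as they then stand; what a row does not reach is not made up. A row lasts 1/8 s, in which the tool goes at most 62.5 mm and 10.7 degrees, less where a joint would pass 70% of its speed; a pose out of reach is approached as far as the arm can. A call with a gripper value outside its range is refused whole. OPENING is the finger opening in m, from 0 to 0.0854, set as the call begins (- or left out, the last holds). The fingers move at their own pace and stop on an object; FORCE is the grip in N (left out, the last holds). Time passes only in rows, so rows that do not move let the fingers close. It gives the time, the measured TCP pose, the force and the opening at its end, in the units of the state.
- robot.read_state(): the state, without advancing time (a new reading comes with each control period).
- imaging.camera(name): name is "side" or "top" or "wrist"; returns a dict with "image" (420x560x3 uint8, blue, green, red), "fx", "fy", "cx", "cy" (pixels), "k1" (the pictures are not rectified: a ray, as slopes to the right and down, at radius r is drawn at 1 + k1 r^2 times it, then the intrinsics apply), "T" (4x4, takes a point from camera to world coordinates). Camera axes: x right, y down, z forward; pixel columns grow to the right and rows downward; lengths in mm; the calibration is good to about 2 mm. A picture is of the moment at which its call begins. There is no depth.
- robot.close_job(): hands the job in, once; it reports no verdict.
The state is a dict: "time": time; "joints": joint angles; "joint_velocities": joint speeds; "joint_torque": joint torques, N m; "eef_pos": TCP position; "tool_rot": TCP orientation; "ft_force": force on the tool from outside, world axes, zero at the start; "moment": the same for the moment, N m; "opening": finger opening in mm.
Only numpy, scipy, OpenCV 4.12 (cv2) and the standard library are available. Lean on these libraries where they do the work, as an engineer would, in place of code of your own. Each camera call takes 0.05 s, during which the arm holds its last target.

## Working session

There is one attempt and no reset: what is moved stays moved. The work goes in short steps, Python scripts to look and compute and a shell command to move; the robot and the scene stay as the last step left them, time stands still between calls to the robot, and variables do not carry over. Pictures are saved under pics/ and viewed, and the job is handed in when it is done.

```bash
ls; mkdir -p pics
cat > h.py <<'E'
import numpy as np, cv2
from station import robot, imaging
def snap(n,f):
    c=imaging.camera(n); cv2.imwrite('pics/'+f,c['image']); np.savez('pics/'+f[:-4]+'.npz',**c); return c
def ray(c,u,v):
    K=np.array([[c['fx'],0,c['cx']],[0,c['fy'],c['cy']],[0,0,1.]])
    x,y=(u-c['cx'])/c['fx'],(v-c['cy'])/c['fy']
    a,b=x,y
    for _ in range(30):
        s=1+c['k1']*(a*a+b*b); a,b=x/s,y/s
    T=np.array(c['T']); d=T[:3,:3]@np.array([a,b,1]); return T[:3,3],d/np.linalg.norm(d)
def plane(c,u,v,z):
    o,d=ray(c,u,v); return o+d*(z-o[2])/d[2]
def proj(c,p):
    T=np.array(c['T']); q=T[:3,:3].T@(np.array(p)-T[:3,3]); a,b=q[0]/q[2],q[1]/q[2]
    s=1+c['k1']*(a*a+b*b); return c['fx']*a*s+c['cx'],c['fy']*b*s+c['cy']
def tri(obs):
    A=0;B=0
    for c,u,v in obs:
        o,d=ray(c,u,v);P=np.eye(3)-np.outer(d,d);A=A+P;B=B+P@o
    p=np.linalg.solve(A,B)
    return p,[np.linalg.norm((np.eye(3)-np.outer(ray(*q)[1],ray(*q)[1]))@(p-ray(*q)[0])) for q in obs]
E
python3 - <<'E'
from h import *
print(robot.read_state())
for n in ['side','top','wrist']:
    c=snap(n,n+'0.png'); print(n,c['fx'],c['fy'],c['cx'],c['cy'],c['k1']); print(np.round(c['T'],3))
E
```

```text
pics
{'time': 0.0, 'joints': array([-1.48998615e+00,  3.42738397e-01,  1.52504814e+00,  1.73469036e-05,
        1.27538816e+00, -1.45968196e-01]), 'joint_velocities': array([ 0.00038541,  0.00034317,  0.00123264,  0.0010684 ,  0.00022901,
       -0.00252287]), 'joint_torque': array([-2.39191359e-03, -4.33678758e+01, -2.46023422e+01, -3.40193974e-04,
        7.85058131e-03,  1.97431183e-05]), 'eef_pos': array([ 118.05277031, -511.16863671,  252.60693409]), 'tool_rot': array([ 7.82570717e-01, -6.22561199e-01, -5.34766326e-04, -5.82930870e-04]), 'ft_force': array([ 0.12865115,  0.76170864, -0.28719482]), 'moment': array([ 0.05687996,  0.00453854, -0.00215894]), 'opening': 85.53353594472065}
side 484.61624384285085 484.61624384285085 278.19412999315796 202.06397582742508 -0.17300413015795746
[[ 8.350000e-01 -4.380000e-01  3.320000e-01 -5.757100e+01]
 [-5.500000e-01 -6.450000e-01  5.310000e-01 -8.221460e+02]
 [-1.800000e-02 -6.260000e-01 -7.790000e-01  1.332843e+03]
 [ 0.000000e+00  0.000000e+00  0.000000e+00  1.000000e+00]]
top 390.2551590988871 390.2551590988871 280.233214362366 207.17176033673857 0.02695827935673417
[[-2.200000e-02 -9.910000e-01  1.320000e-01  3.391750e+02]
 [-1.000000e+00  2.300000e-02  8.000000e-03  3.601700e+01]
 [-1.100000e-02 -1.320000e-01 -9.910000e-01  1.350261e+03]
 [ 0.000000e+00  0.000000e+00  0.000000e+00  1.000000e+00]]
wrist 356.16690770597233 356.16690770597233 280.36099007079156 209.14129861855622 0.0218733275845782
[[ 2.24000e-01 -9.31000e-01 -2.87000e-01  1.91123e+02]
 [-9.75000e-01 -2.14000e-01 -6.50000e-02 -4.95148e+02]
 [-1.00000e-03  2.94000e-01 -9.56000e-01  3.73266e+02]
 [ 0.00000e+00  0.00000e+00  0.00000e+00  1.00000e+00]]
```

View pics/side0.png

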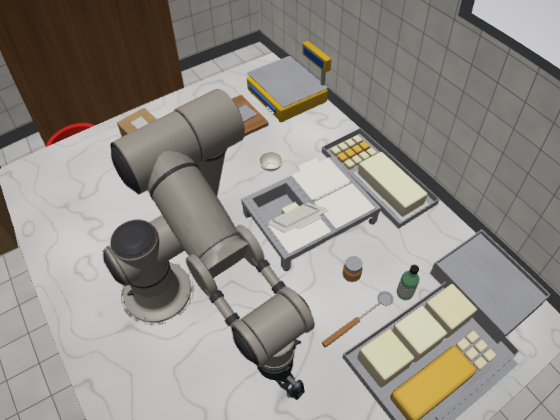

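View pics/top0.png

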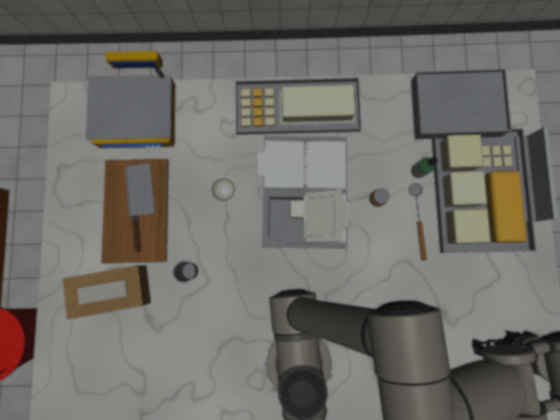

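View pics/wrist0.png

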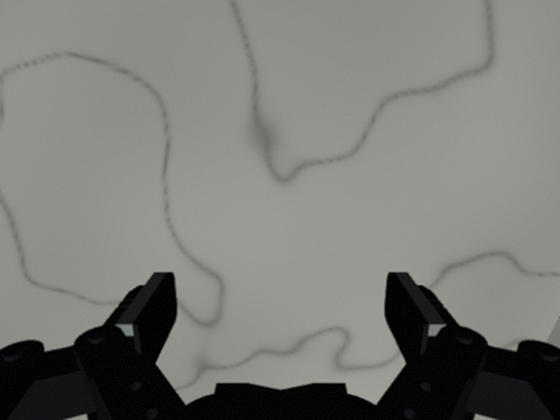

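The used pan is the near one: in the top view its leaf is raised over the right half, around (322,217). The far pan is closed, with its lip at (262,163). Next I'll enlarge both views.

Run:
```python
import cv2
a=cv2.imread('pics/top0.png')[125:260,200:400]; cv2.imwrite('pics/top0c.png',cv2.resize(a,None,fx=4,fy=4,interpolation=2))
a=cv2.imread('pics/side0.png')[140:280,230:390]; cv2.imwrite('pics/side0c.png',cv2.resize(a,None,fx=4,fy=4,interpolation=2))
```

```text
(no output)
```

View pics/top0c.png

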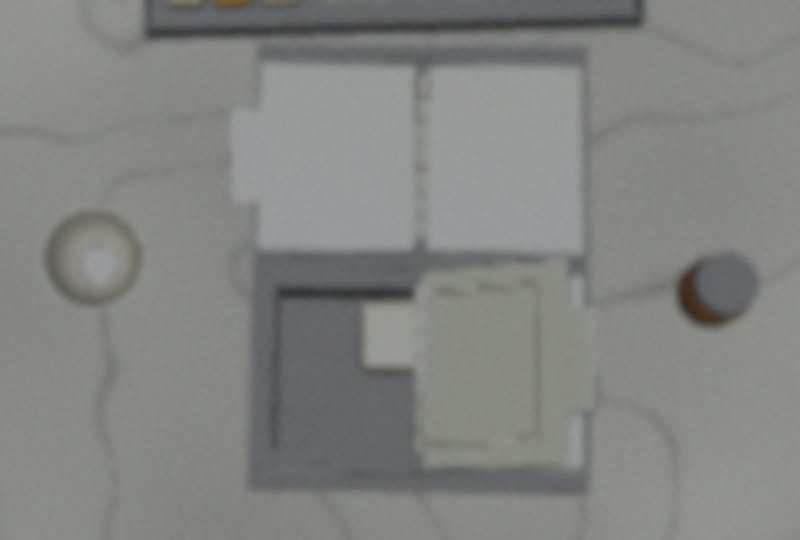

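View pics/side0c.png

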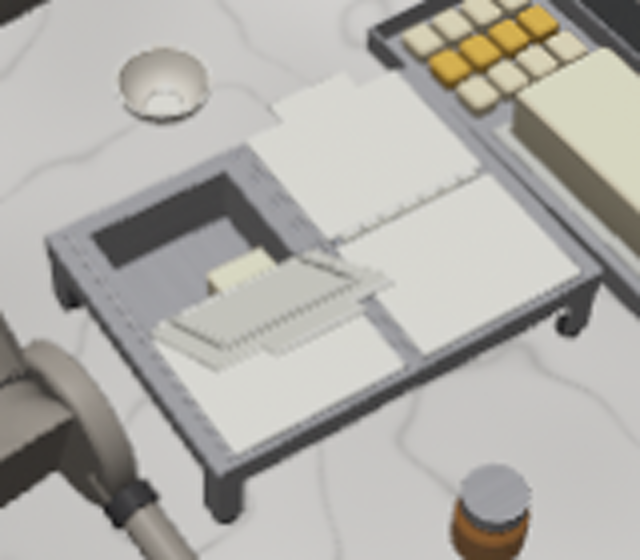

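```bash
cat > m.py <<'E'
from h import *
t=dict(np.load('pics/top0.npz'));s=dict(np.load('pics/side0.npz'))
T=lambda u,v:(t,u/4-.375+200,v/4-.375+125)
S=lambda u,v:(s,u/4-.375+230,v/4-.375+140)
E
python3 - <<'E'
from m import *
for n,a,b in [('flip far',(232,110),(345,72)),('flip near',(236,203),(275,105)),('stand FL',(258,48),None),('stand FR',(585,48),(600,270)),('stand NR',(588,490),(225,470)),('stand NL',(250,490),(48,240)),
 ('fresh hinge far',(422,65),(480,172)),('fresh hinge near',(422,248),(335,242)),('leaf far left corner',(262,65),(405,70)),('leaf near left',(258,250),(247,140)),
 ('used lip far',(590,308),(365,300)),('used lip near',(592,410),(270,350)),('used leaf corner far',(567,260),(395,285)),('used corner near',(568,468),(215,368)),('u hinge far',(416,275),(310,250)),('u hinge near',(420,465),(155,330))]:
    z=83
    print(n,'plane83',np.round(plane(*T(*a),z)[:2],1),end=' ')
    if b: p,e=tri([T(*a),S(*b)]); print('tri',np.round(p,1),np.round(e,1))
    else: print()
for n,a in [('dish',(95,258)),('jar',(725,285))]:
    print(n,np.round(plane(*T(*a),50),0))
c=[T(385-200+0,0)]
for n,u,v,z in [('tumbler',186,268,90),('sauce',426,165,150),('cleaver',140,190,20)]: print(n,np.round(plane(t,u,v,z),0))
E
```

```text
flip far plane83 [694.9 118.1] tri [692.6 117.3  92.8] [0.5 0.5]
flip near plane83 [615.7 115.9] tri [613.4 114.2 100. ] [1.5 1.5]
stand FL plane83 [747.8  95.5] 
stand FR plane83 [ 740.5 -178. ] tri [ 738.9 -177.2   86. ] [0.8 0.8]
stand NR plane83 [ 372.9 -164.3] tri [ 374.  -164.2   87.4] [1.4 1.4]
stand NL plane83 [378.9 108.1] tri [379.7 107.8  82.7] [0.9 0.9]
fresh hinge far plane83 [729.5 -41.5] tri [724.9 -39.9  87.9] [3.2 3.2]
fresh hinge near plane83 [574.1 -36.8] tri [571.5 -35.9  94.1] [0.6 0.6]
leaf far left corner plane83 [733.   92.4] tri [734.   90.1  93. ] [4.4 4.4]
leaf near left plane83 [575.8  98.4] tri [573.9  97.6  94.9] [0.4 0.4]
used lip far plane83 [ 520.9 -172.6] tri [ 506.1 -155.   192.4] [1. 1.]
used lip near plane83 [ 437.3 -170.5] tri [ 426.8 -152.1  189. ] [2.5 2.5]
used leaf corner far plane83 [ 561.2 -155.5] tri [ 546.2 -142.6  168.5] [0. 0.]
used corner near plane83 [ 390.9 -149. ] tri [ 387.  -135.2  177.3] [0. 0.]
u hinge far plane83 [551.7 -31.2] tri [549.8 -30.6  93.2] [0.3 0.3]
u hinge near plane83 [395.9 -29.8] tri [397.  -29.8  97.5] [1.9 1.9]
dish [578. 238.  50.]
jar [ 542. -292.   50.]
tumbler [318. 352.  90.]
sauce [ 621. -412.  150.]
cleaver [588. 531.  20.]
```

The stand's centre is near (560,-34.5) with a yaw of about -2°, and the used leaf stands at about 2.45 rad. I'll shut the gripper and turn the tool -75°, so that tool x runs along the stand's x and tool y along its -y.

```bash
python3 -m creep '[[0,0,0,-10.5],[0,0,0,-10.5],[0,0,0,-10.5],[0,0,0,-10.5],[0,0,0,-10.5]]' 0 20; python3 -m creep '[[0,0,0,-10.5],[0,0,0,-10.5],[0,0,0,-1.7],[0,0,0,0]]'
```

```text
time: 0.78
eef_pos: [118.1, -511.4, 253.0]
tool_rot: [0.978, -0.209, -0.0, -0.0]
ft_force: [0.5, 0.5, 0.8]
opening: 0.3
time: 1.27
eef_pos: [118.1, -511.5, 253.2]
tool_rot: [1.0, -0.017, -0.0, -0.0]
ft_force: [-0.8, -0.1, 0.1]
opening: -0.1
```

```bash
python3 -m creep '[[0.034,-0.032,0,0],[0.034,-0.032,0,0],[0.034,-0.032,0,0],[0.034,-0.032,0,0],[0.034,-0.032,0,0]]'; python3 -m creep '[[0.034,-0.032,0,0],[0.034,-0.032,0,0],[0.034,-0.032,0,0],[0.034,-0.032,0,0],[0.034,-0.032,0,0]]'; python3 -m creep '[[0,0,0.027,0],[0,0,0.027,0],[0,0,0,0]]'; python3 -c "
from h import *
snap('wrist','w1.png');snap('side','s1.png')"
```

```text
time: 1.9
eef_pos: [294.0, -355.9, 253.4]
tool_rot: [1.0, -0.017, 0.0, 0.0]
ft_force: [-1.1, -0.9, 0.7]
opening: -0.2
time: 2.52
eef_pos: [469.0, -201.3, 253.4]
tool_rot: [1.0, -0.017, 0.0, 0.0]
ft_force: [-0.1, -0.9, 0.4]
opening: -0.2
time: 2.9
eef_pos: [467.1, -201.7, 197.7]
tool_rot: [1.0, -0.017, -0.002, -0.001]
ft_force: [0.6, -0.8, -0.3]
opening: 0.2
```

View pics/w1.png

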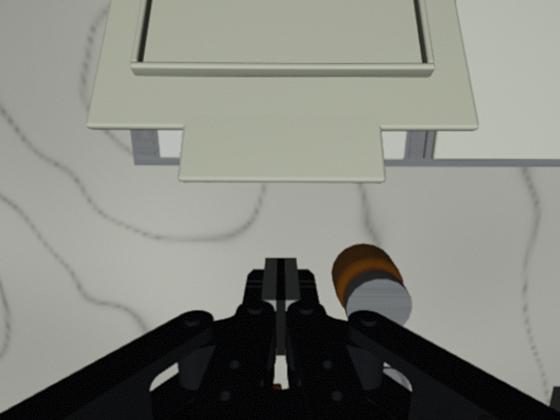

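View pics/s1.png

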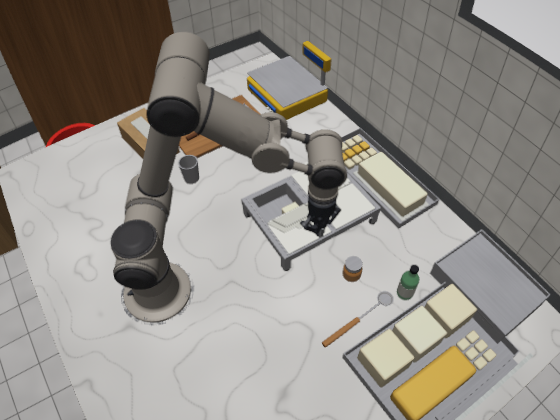

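The wrist view shows the lip edge at row 181, columns 180–384, centred on the fingers at column 282. I'll check the lip's height from the wrist and earlier top views, then approach.

```bash
python3 - <<'E'
from m import *
w=dict(np.load('pics/w1.npz'))
for a,b,c in [((384,181),(590,308),(365,300)),((180,181),(592,410),(270,350))]:
    p,e=tri([(w,*a),T(*b),S(*c)]); print(np.round(p,1),np.round(e,1))
E
python3 -m creep '[[0,-0.015,0,0],[0,-0.010,0,0],[0,0,0,0]]'
```

```text
[ 505.7 -155.6  193.5] [0.8 1.3 0.9]
[ 428.3 -153.1  187.5] [3.3 1.  4.2]
time: 3.38
eef_pos: [468.9, -176.5, 199.9]
tool_rot: [1.0, -0.015, 0.0, 0.0]
ft_force: [-0.1, 0.1, -0.3]
opening: -0.0
```

```bash
python3 -m creep '[[0,0,0.008,0],[0,-0.008,0,0],[0,-0.006,0,0],[0,0,0,0]]'; python3 -m creep '[[0,-0.006,-0.004,0],[0,-0.008,-0.008,0],[0,-0.010,-0.010,0],[0,0,0,0]]'
```

```text
time: 3.88
eef_pos: [469.5, -165.8, 192.7]
tool_rot: [1.0, -0.016, 0.001, 0.003]
ft_force: [-4.5, -10.6, 6.7]
opening: 0.1
time: 4.38
eef_pos: [470.8, -139.8, 214.6]
tool_rot: [1.0, -0.016, 0.002, 0.001]
ft_force: [-0.1, -3.1, 1.5]
opening: -0.0
```

```bash
python3 -m creep '[[0,-0.014,-0.010,0],[0,-0.014,-0.008,0],[0,-0.014,-0.006,0],[0,-0.014,-0.005,0],[0,0,0,0]]';python3 -m creep '[[0,-0.014,-0.003,0],[0,-0.014,-0.002,0],[0,-0.014,0,0],[0,0,0,0]]'; python3 -c "
from h import *
snap('wrist','w2.png');snap('side','s2.png')"
```

```text
time: 5.0
eef_pos: [471.5, -82.0, 242.3]
tool_rot: [1.0, -0.015, -0.0, -0.0]
ft_force: [-0.3, -0.2, -1.2]
opening: 0.2
time: 5.5
eef_pos: [473.0, -40.3, 247.3]
tool_rot: [1.0, -0.015, -0.0, -0.0]
ft_force: [0.4, 0.6, 0.3]
opening: 0.4
```

View pics/w2.png

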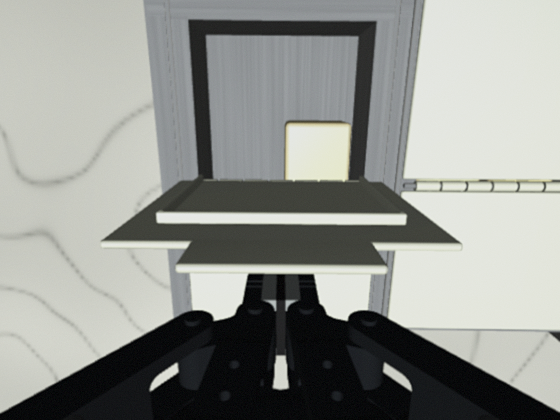

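View pics/s2.png

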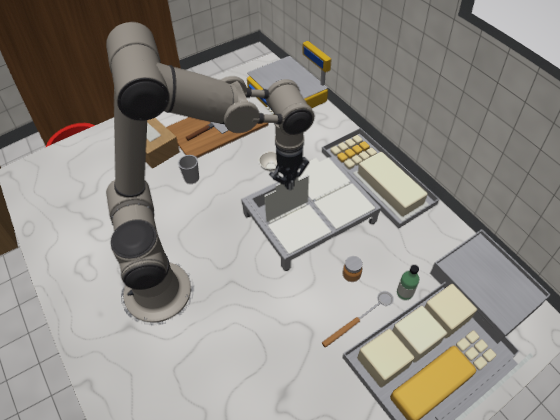

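```bash
python3 -m creep '[[0,-0.015,0.007,0],[0,-0.015,0.007,0],[0,-0.015,0.0065,0],[0,-0.015,0.0065,0],[0,0,0,0]]';python3 -m creep '[[0,-0.0125,0.010,0],[0,-0.0125,0.010,0],[0,-0.010,0.013,0],[0,-0.010,0.013,0],[0,0,0,0]]'; python3 -m creep '[[0,-0.0065,0.015,0],[0,-0.0065,0.015,0],[0,-0.002,0.015,0],[0,0,0.008,0],[0,0,0,0]]'
```

```text
time: 6.22
eef_pos: [474.5, 19.8, 219.5]
tool_rot: [1.0, -0.015, -0.001, -0.0]
ft_force: [0.3, -0.6, -0.0]
opening: -0.3
time: 6.85
eef_pos: [475.5, 64.2, 172.8]
tool_rot: [1.0, -0.015, -0.002, -0.0]
ft_force: [0.3, 0.3, -0.1]
opening: -0.1
time: 7.48
eef_pos: [476.5, 78.3, 120.7]
tool_rot: [1.0, -0.016, -0.001, 0.0]
ft_force: [-0.3, 0.3, -0.2]
opening: 0.0
```

```bash
python3 -m creep '[[0,0,0.006,0],[0,0,0.004,0],[0,0,0.002,0],[0,0,0,0]]';  python3 -c "
from h import *
snap('wrist','w3.png');snap('side','s3.png')"
```

```text
time: 7.98
eef_pos: [477.2, 78.3, 110.8]
tool_rot: [1.0, -0.016, 0.001, 0.0]
ft_force: [-3.5, -0.6, 14.9]
opening: 0.1
```

View pics/w3.png

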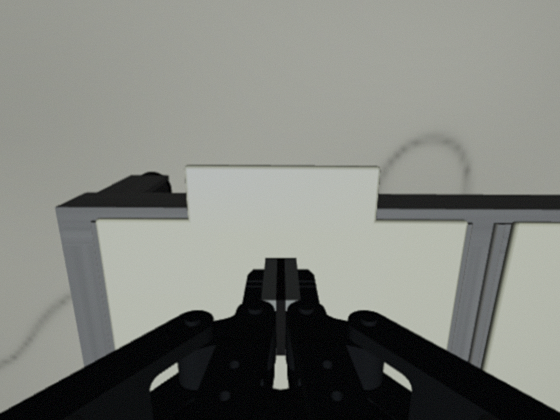

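```bash
python3 -m creep '[[0,0,-0.03,0],[0,0,-0.03,0],[0.035,-0.020,0,0],[0.035,-0.020,0,0],[0.035,-0.020,0,0]]';python3 -m creep '[[0.035,-0.016,0,0],[0.036,0,0,0],[0,0,0,0]]'; python3 -c "
from h import *
c=snap('wrist','w4.png');snap('side','s4.png');snap('top','t4.png')
w=dict(np.load('pics/w3.npz'))
for q in [(187,166),(378,166)]: print(plane(w,*q,89).round(1))"
```

```text
time: 8.7
eef_pos: [584.7, 135.5, 169.4]
tool_rot: [1.0, -0.016, 0.0, 0.0]
ft_force: [-0.3, -0.0, -0.1]
opening: -0.3
time: 9.07
eef_pos: [656.5, 148.6, 168.1]
tool_rot: [1.0, -0.016, -0.0, 0.0]
ft_force: [0.0, -0.4, -0.5]
opening: 0.1
[441.1 128.3  89. ]
[517.9 125.8  89. ]
```

View pics/w4.png

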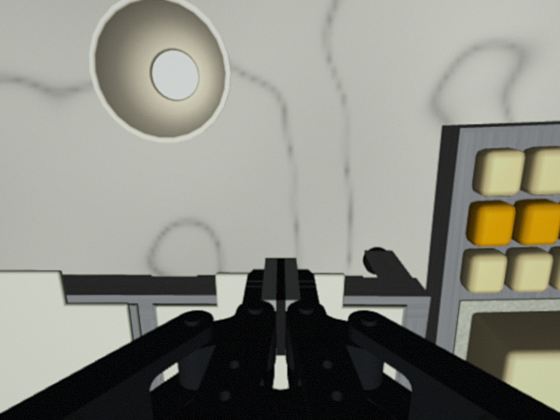

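View pics/s4.png

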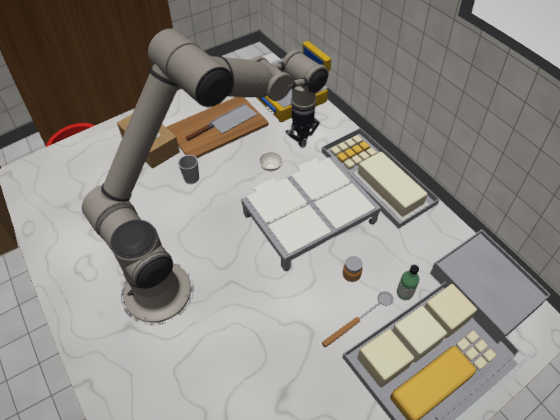

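The side view shows the used leaf lying flat. In the wrist view the fresh lip spans columns 216–343 at row 274, centred on the fingers. Now I'll measure the fresh lip's end.

Run:
```python
from m import *
w=dict(np.load('pics/w4.npz'))
for q,tt,ss in [((217,274),(236,203),(275,105)),((343,275),(232,110),(345,72))]: print(plane(w,*q,88).round(1),[x if isinstance(x,list) else x.round(1) for x in tri([(w,*q),T(*tt),S(*ss)])])
for q in [(20,270),(63,271)]: print(plane(w,*q,88).round(1))
```

```text
[615.8 120.2  88. ] [array([616.4, 118.6,  90.8]), [np.float64(2.703013506189491), np.float64(3.9088492148189187), np.float64(3.1816150706487925)]]
[694.4 116.9  88. ] [array([693.5, 118.1,  91. ]), [np.float64(0.5147863115222077), np.float64(0.9605464914112669), np.float64(0.5832796060389879)]]
[495.5 127.4  88. ]
[521.3 125.7  88. ]
```

```bash
python3 -m creep '[[0,0,0.025,0],[0,0,0.025,0],[0,0,0.022,0],[0,0.010,0,0],[0,0,0,0]]';python3 -m creep '[[0,0.006,0,0],[0,0.004,0,0],[0,0,0,0]]'
```

```text
time: 9.85
eef_pos: [655.1, 137.8, 98.6]
tool_rot: [1.0, -0.016, 0.001, 0.0]
ft_force: [-0.4, 0.6, -0.5]
opening: -0.3
time: 10.22
eef_pos: [655.1, 131.8, 98.6]
tool_rot: [1.0, -0.016, 0.001, -0.003]
ft_force: [0.0, 11.6, 0.6]
opening: 0.0
```

```bash
python3 -m creep '[[0,0.002,-0.004,0],[0,0,-0.005,0],[0,0,0,0]]'
```

```text
time: 10.6
eef_pos: [655.1, 131.5, 108.0]
tool_rot: [1.0, -0.015, 0.002, -0.003]
ft_force: [1.2, 16.7, 0.8]
opening: -0.0
```

```bash
python3 -c "
from h import *
c=snap('wrist','w5.png');s=snap('side','s5.png')
a=s['image'][140:240,250:380]; cv2.imwrite('pics/s5c.png',cv2.resize(a,None,fx=5,fy=5,interpolation=2))"
```

```text
(no output)
```

View pics/w5.png

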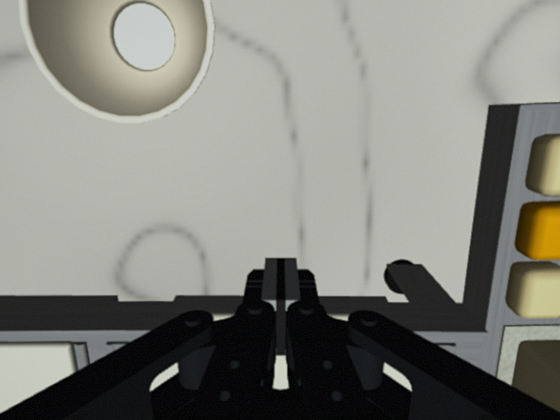

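View pics/s5c.png

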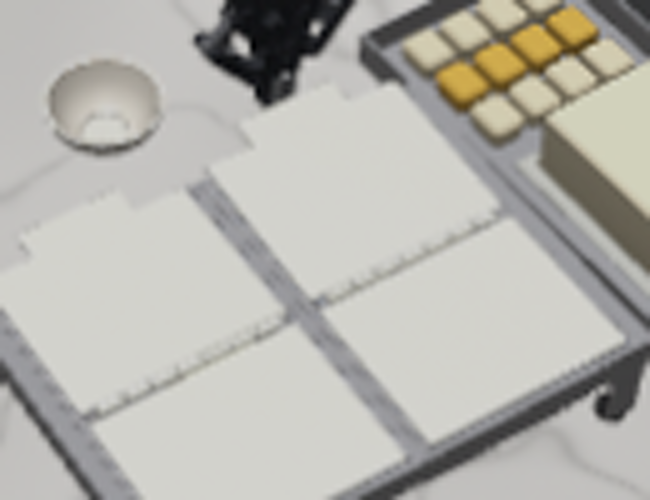

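```bash
python3 -c "
import cv2,numpy as np
a=cv2.imread('pics/s4.png')[150:215,280:360];b=cv2.imread('pics/s5.png')[150:215,280:360]
d=cv2.convertScaleAbs(cv2.absdiff(a,b),alpha=3)
cv2.imwrite('pics/d5.png',cv2.resize(np.vstack([np.hstack([a,b]),np.hstack([d,d])]),None,fx=4.5,fy=4.5,interpolation=0))"
```

```text
(no output)
```

View pics/d5.png

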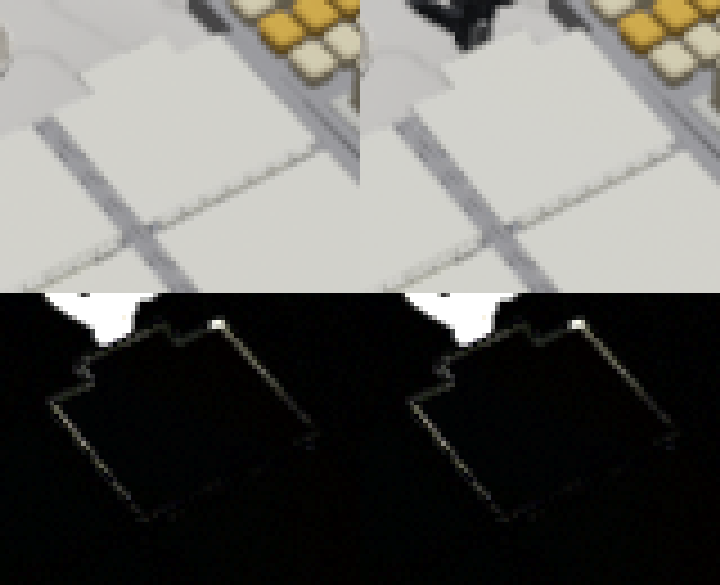

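The leaf's edges have shifted, more so further from the hinge, so friction at the lip end is lifting it. I'll follow the arc with a slight inward bias.

```bash
python3 -m creep '[[0,0.001,-0.010,0],[0,0.0015,-0.010,0],[0,0.002,-0.010,0],[0,0.003,-0.010,0],[0,0,0,0]]'; python3 -c "
from h import *
s=snap('side','s6.png')
a=s['image'][140:240,250:380]; cv2.imwrite('pics/s6c.png',cv2.resize(a,None,fx=5,fy=5,interpolation=2))"
```

```text
time: 11.32
eef_pos: [654.8, 123.6, 149.3]
tool_rot: [1.0, -0.015, 0.002, -0.003]
ft_force: [-0.6, 15.3, 6.0]
opening: -0.0
```

View pics/s6c.png

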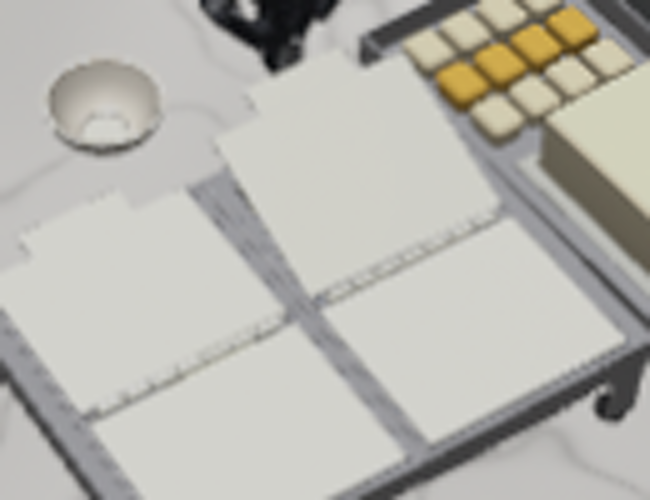

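```bash
python3 -m creep '[[0,0.0045,-0.012,0],[0,0.0055,-0.012,0],[0,0.0065,-0.011,0],[0,0.007,-0.010,0],[0,0.008,-0.010,0]]'; python3 -m creep '[[0,0.010,-0.010,0],[0,0.010,-0.0095,0],[0,0.010,-0.008,0],[0,0,0,0]]'; python3 -c "
from h import *
s=snap('side','s7.png')
a=s['image'][110:240,250:380]; cv2.imwrite('pics/s7c.png',cv2.resize(a,None,fx=4.5,fy=4.5,interpolation=2))"
```

```text
time: 12.0
eef_pos: [653.7, 91.7, 204.8]
tool_rot: [1.0, -0.015, 0.002, -0.003]
ft_force: [-1.3, 12.4, 7.8]
opening: -0.4
time: 12.5
eef_pos: [652.5, 56.8, 229.8]
tool_rot: [1.0, -0.016, 0.001, 0.0]
ft_force: [1.4, -0.2, 0.4]
opening: 0.1
```

View pics/s7c.png

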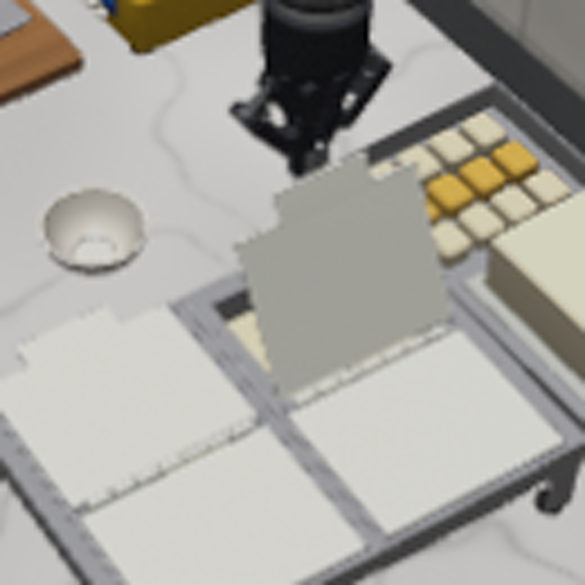

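```bash
python3 -m creep '[[0,0.014,-0.008,0],[0,0.014,-0.006,0],[0,0.014,-0.005,0],[0,0.014,-0.003,0],[0,0,0,0]]'; python3 -m creep '[[0,0.014,-0.002,0],[0,0.010,0,0],[0,0,0,0]]'; python3 -c "
from h import *
s=snap('side','s8.png')
a=s['image'][110:240,250:380]; cv2.imwrite('pics/s8c.png',cv2.resize(a,None,fx=4.5,fy=4.5,interpolation=2))"
```

```text
time: 13.18
eef_pos: [650.7, 0.2, 251.1]
tool_rot: [1.0, -0.017, 0.0, 0.0]
ft_force: [-0.1, 0.5, -0.8]
opening: 0.3
time: 13.55
eef_pos: [649.8, -23.1, 252.8]
tool_rot: [1.0, -0.016, 0.0, 0.0]
ft_force: [0.7, 0.5, -0.1]
opening: -0.1
```

View pics/s8c.png

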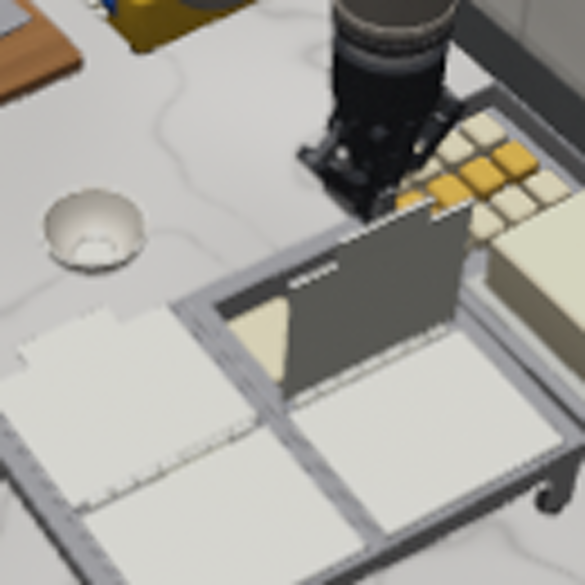

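```bash
python3 -m creep '[[0,0.018,0.0015,0],[0,0.018,0.0015,0],[0,0.0175,0.0065,0],[0,0.0175,0.0065,0],[0,0,0,0]]'; python3 -m creep '[[0,0.015,0.011,0],[0,0.015,0.011,0],[0,0.012,0.0145,0],[0,0.012,0.0145,0],[0,0,0,0]]'; python3 -m creep '[[0,0.008,0.017,0],[0,0.0075,0.017,0],[0,0.003,0.018,0],[0,0.003,0.010,0],[0,0,0,0]]'
```

```text
time: 14.22
eef_pos: [647.0, -95.0, 235.6]
tool_rot: [1.0, -0.017, -0.001, 0.0]
ft_force: [-1.0, -0.1, -0.9]
opening: -0.1
time: 14.85
eef_pos: [644.9, -147.9, 183.6]
tool_rot: [1.0, -0.016, -0.002, -0.0]
ft_force: [0.0, 0.5, -0.4]
opening: 0.1
time: 15.48
eef_pos: [644.6, -168.5, 122.4]
tool_rot: [1.0, -0.016, -0.001, -0.0]
ft_force: [0.6, 0.0, 0.8]
opening: 0.3
```

```bash
python3 -m creep '[[0,0,0.004,0],[0,0,0.003,0],[0,0,0.003,0],[0,0,0,0]]'; python3 -c "
from h import *
s=snap('side','s9.png');snap('wrist','w9.png')"
```

```text
time: 15.98
eef_pos: [645.6, -168.5, 115.9]
tool_rot: [1.0, -0.016, 0.001, 0.0]
ft_force: [-2.3, 0.6, 10.1]
opening: -0.0
```

View pics/w9.png

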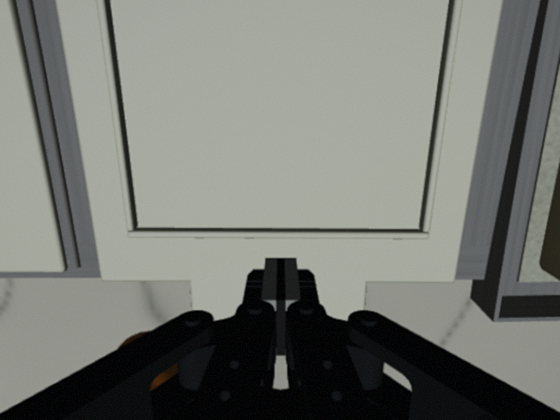

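The fingertips sit at z = 93.9, where 94 is flat, with 10 N of reaction. I'll press a little more to be sure it is seated, then clear away and check both leaves.

```bash
python3 -m creep '[[0,0,0.003,0],[0,0,0,0]]'; python3 -m creep '[[0,0,-0.04,0],[0,0,-0.05,0],[0,0,-0.05,0],[-0.05,0.03,0,0],[-0.05,0.03,0,0]]'; python3 -m creep '[[-0.05,0.03,0,0],[-0.05,0.03,0,0],[-0.04,0.04,0,0],[0,0.03,0,0],[0,0,0,0]]'; python3 -c "
from h import *
s=snap('side','s10.png');t=snap('top','t10.png')
a=s['image'][140:280,230:390]; b=t['image'][125:260,200:400]
cv2.imwrite('pics/s10c.png',cv2.resize(a,None,fx=4,fy=4,interpolation=2));cv2.imwrite('pics/t10c.png',cv2.resize(b,None,fx=4,fy=4,interpolation=2))"
```

```text
time: 16.32
eef_pos: [645.6, -168.5, 115.6]
tool_rot: [1.0, -0.016, 0.002, 0.001]
ft_force: [-9.4, 3.4, 24.6]
opening: 0.2
time: 16.95
eef_pos: [542.5, -225.6, 251.5]
tool_rot: [1.0, -0.015, 0.001, 0.001]
ft_force: [0.2, -0.6, 0.6]
opening: 0.1
time: 17.58
eef_pos: [398.6, -352.6, 250.9]
tool_rot: [1.0, -0.017, 0.0, 0.0]
ft_force: [-0.2, 0.0, -0.5]
opening: -0.4
```

View pics/s10c.png

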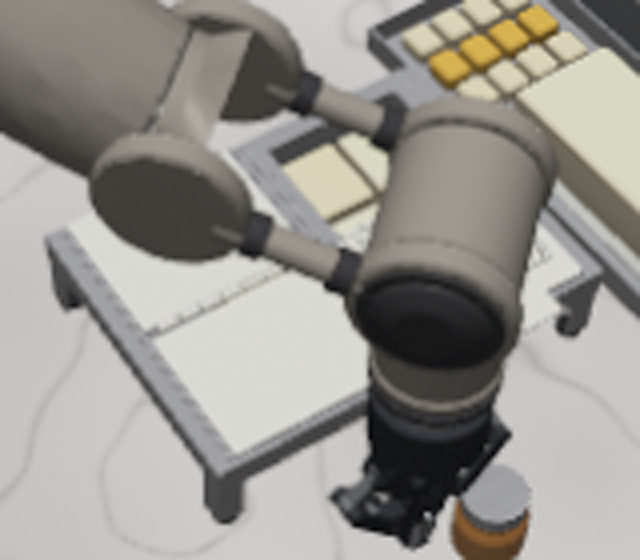

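View pics/t10c.png

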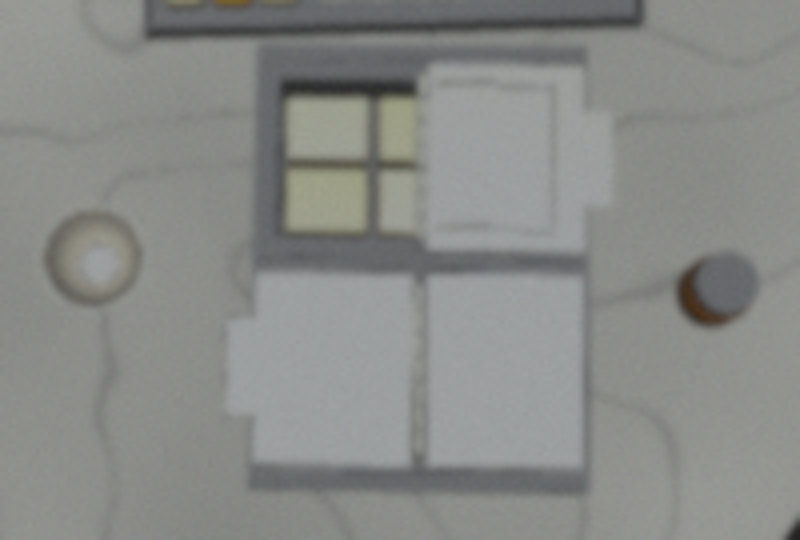

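View pics/t10.png

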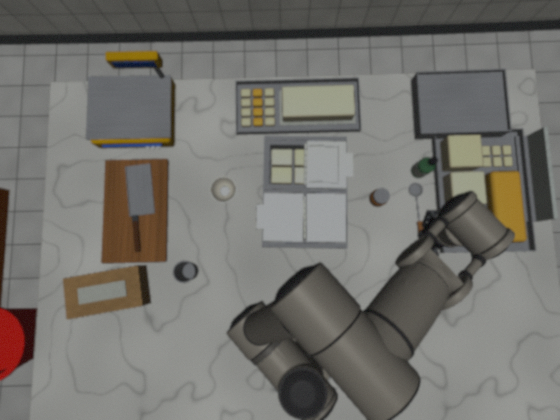

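The top view shows both leaves down: the used lip is at crop (230,365) and the fresh lip at (610,160). The arm blocks the side view, so I'll move it away and measure the lip heights from two views.

```bash
python3 -m creep '[[-0.05,0.03,0,0],[-0.05,0.03,0,0],[-0.05,0.03,0,0],[-0.05,0.03,0,0],[-0.05,0.03,0,0]]';python3 -m creep '[[0,0,0,0],[0,0,0,0]]'; python3 -c "
from h import *
s=snap('side','s11.png');t=snap('top','t11.png')
a=s['image'][140:280,230:390]
cv2.imwrite('pics/s11c.png',cv2.resize(a,None,fx=4,fy=4,interpolation=2))
d=cv2.absdiff(t['image'],cv2.imread('pics/top0.png'));cv2.imwrite('pics/d11.png',cv2.convertScaleAbs(d,alpha=3))"
```

```text
time: 18.3
eef_pos: [144.2, -492.8, 251.0]
tool_rot: [1.0, -0.015, 0.0, 0.0]
ft_force: [0.3, -0.9, -0.2]
opening: -0.2
time: 18.55
eef_pos: [145.7, -492.1, 250.7]
tool_rot: [1.0, -0.015, 0.0, -0.0]
ft_force: [-0.0, -0.0, -0.4]
opening: 0.5
```

View pics/s11c.png

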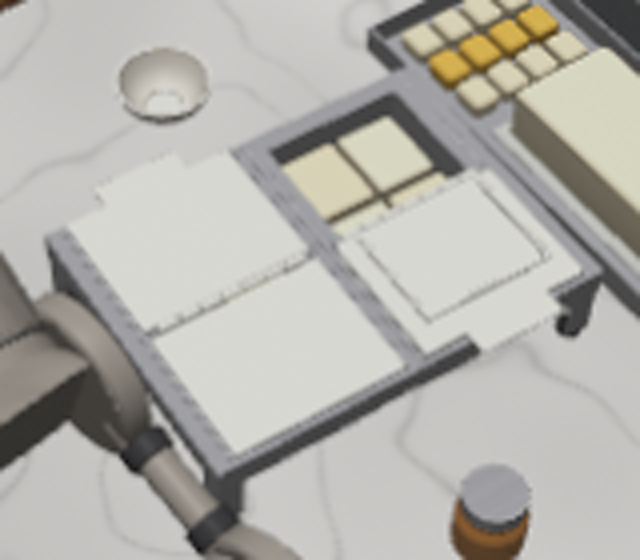

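View pics/d11.png

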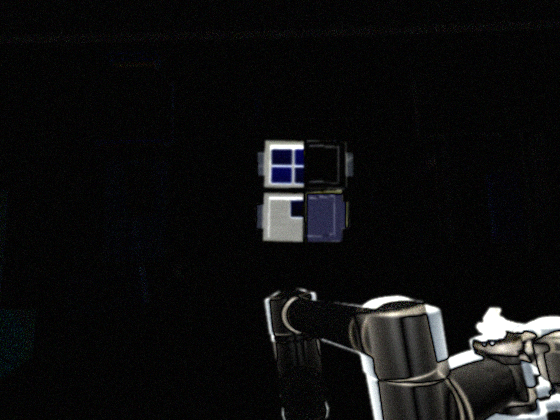

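Run:
```python
from m import *
for n,a,b in [('used far',(229,319),(182,152)),('used near',(229,413),(98,188)),('fresh far',(611,113),(560,305)),('fresh near',(611,207),(480,352))]:
    p,e=tri([T(*a),S(*b)]); print(n,p.round(1),np.round(e,1))
print(robot.read_state()['ft_force'].round(1)); robot.close_job()
```

```text
used far [520.2 121.5  90.6] [2.6 2.6]
used near [440.4 123.6  94.4] [0.3 0.3]
fresh far [ 679.  -193.7  100.8] [0.4 0.4]
fresh near [ 601.1 -190.9   94.7] [1.2 1.2]
[0.8 0.2 0.5]
the job is handed in; nothing more can be done
```

I folded both leaves over and handed the job in at about 18.6 s of the 51 s allowed. The script reports no verdict, so the result rests on my own checks.

- **Used leaf:** I pushed it up from its right side with the shut fingertips, over upright and down flat. On pressing, the fingertips stopped at z = 88.8 mm with 15 N of reaction; flat is 89.
- **Fresh leaf:** I raised it by pressing on the end of its lip and lifting by friction, then pushed it over onto the fixed half. The fingertips stopped at 93.9 mm and then 93.6 mm under 10 to 25 N; flat is 94.

**Last checks**
- **Leaf positions:** The final top and side pictures show both leaves down in the right places.
- **Other objects:** Comparing the top view before and after shows changes only at the lids and the arm. The visible objects look unmoved.
- **Robot:** The arm was clear of everything, with the wrist force near zero.

**Where the checks disagreed:** a two-view estimate put the lips higher than the fingertips did:

| Lip | Two-view height (mm) | Flat (mm) |
|---|---|---|
| Used | 91–94 | 89 |
| Fresh | 95–101 | 94 |

I put this down to reading the corners by hand. The same estimate was off by 5–12 mm for the fresh lip when it was closed at the start. I trusted the fingertip contact heights instead.

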